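# Load a fresh cutting disc into the paper punch

### The job

Lay the red cutting disc flat in the punch's loading tray and let go of it. Then push it from behind along the tray, over the raised lip, so that it drops flat into the pocket, and push it on gently until it has pushed the yellow home pin fully in; do not ram it, as the punch breaks if it is pushed hard. Leave the other things on the worktop where they are.

Things in the scene. Friction and masses are not known exactly. Their poses are not given: they have to be found in the camera images.
- disc: loose red nylon cutting disc, 46 mm diameter, 12 mm thick, about 45 g, lying flat on the worktop; origin at the centre of its underside, z up
- punch: paper punch fixed to the worktop, grey base, blue side rails, 193 mm long (x -85 to +108), 110 mm wide. Origin on the worktop below the inner edge of the raised lip, on the centre line; x points along the loading direction (tray, lip, pocket), y left, z up. Tray and pocket are 52 mm wide between flat rails whose tops are 18 mm high, level with the lip
- tray (a point): where the disc is to be laid: on the centre line of the loading tray's floor, 14 mm above the worktop, 46 mm before the lip's inner edge; axes as the punch. In the punch's x the tray floor runs from -85 (open end) to -16 mm, then a ramp rises to the lip, flat from -4 to 0 at 18 mm height
- lip (a point): centre of the inner edge of the lip's top, 18 mm above the worktop; axes as the punch. Beyond it lies the pocket, its floor 12 mm above the worktop, so the disc in it stands 6 mm proud of lip and rails
- guard (a point): middle of the near edge of the clear guard's top, 46 mm above the worktop, 32 mm beyond the lip's inner edge; axes as the punch. The guard covers the pocket from x = 32 to 80 mm (underside 41 mm high, a small steel bush on it up to 64 mm); behind it a blue head up to 79 mm
- home_pin (a joint): yellow 24 mm wide pad at the pocket's far end, facing the disc; 0 = out, grows (m) as the disc pushes it in along the punch's x, hard stop 0.004. Takes about 4 N, stays where pushed; sliding the disc and passing the lip take under 2 N. It sits on an adjustable stop: pin out, the pad is 48 to 64 mm beyond the lip's inner edge; where is not reported and must be felt
- sticky_yellow: yellow block of sticky notes, loose, a bystander; origin at the centre of its underside
- label_roll: white label roll, loose, a bystander; origin at the centre of its underside
- staple_box: green card box of staples, loose, a bystander; origin at the centre of its underside
- stapler: black stapler, loose, a bystander; origin at the centre of its underside
Not all that is in view belongs to the job. Of the things like the disc, leave any that is green or orange; of the rest the smaller one is meant.

How it is judged:
By the outcome, as a careful person would: the job done as asked, in the order asked, and still so for the second after the job is handed in, with the robot touching nothing.
It also fails if it takes over 48 s, if anything falls off the work surface, if the arm or the gripper's body presses on something with over 40 N, if the wrist force passes 120 N, or if a joint passes its speed limit or range.

### The arm

A 6-joint arm with a two-finger parallel gripper is mounted at the origin on a cart in front of the work surface, level with it; the furniture and walls round the work are solid. World frame = base frame: x ahead of the robot, y to its left, z up, the work surface at z = 0. Lengths are in mm, angles in rad, forces in N, time in s.
With the tool pointing down it reaches from about 325 to 775 mm from the base axis. Payload 5.5 kg.
Tool frame: the origin (TCP) lies at the very end of the fingers, on their centre line; the grasp point (between the pads) lies 19 mm behind it (r.pinch_z is the distance from the TCP to the grasp point, in mm); z points along the fingers, x is the direction in which the jaws open and shut, and the axes are right-handed (so a half turn about z gives the same grasp; the last joint's range is limited). The gripper opens to 85 mm and grips with 20 to 120 N. Pads are 22 mm wide; open, the fingers measure 114 mm over their backs; the gripper's body (76 mm by 85 mm) begins 54 mm behind the grasp point. The pads swing forward as they close: fully open they stand 13 mm farther back than shut.
Start: joints at [-1.32, 0.091, 1.231, -0, 1.82, -0.057], TCP at [181.777, -571.816, 231.275] pointing down, gripper open.
Joint ranges: [-2.87, 2.87], [-0.86, 2.18], [0.17, 2.46], [-1.51, 4.65], [0.06, 2.69], [-2.65, 2.65]. Speed limits (rad/s): [2.57, 2.57, 3.01, 3.14, 3.14, 3.14].

### API

Orientations are given as [roll, pitch, yaw] about the fixed x, y, z axes, in that order (R = Rz(yaw) Ry(pitch) Rx(roll)).
In Python, from station import r gives the robot as it stands. The module is installed in compiled form; this text tells all that it offers.
- The arm moves only by the shell command python3 -m jog 'ROWS' [FORCE]. ROWS is JSON, a list of rows, each an object with "grip": the gripper command: -1 is shut, 1 is fully open, values between are in proportion; "xyz": the shift along the tool's x, y, z in mm, a list of three; "turn": the turn, a rotation vector about the tool's x, y, z in degrees, a list of three. In form: [{"grip": grip, "xyz": [dx, dy, dz], "turn": [wx, wy, wz]}, ...]. A call has 1 to 8 rows; each row shifts and turns the commanded pose from where the row before left it, along the tool's axes as they then stand; what a row does not reach is not made up. A row lasts 1/10 s, in which the tool goes at most 50 mm and 8.59 degrees, less where a joint would pass 70% of its speed; a pose out of reach is approached as far as the arm can. A call with a gripper value outside its range is refused whole. The fingers move at their own pace and stop on an object; FORCE is the grip in N (left out, the last holds). Time passes only in rows, so rows that do not move let the fingers close. It gives the time, the measured TCP pose, the force and the opening at its end, in the units of the state.
- r.observe(): the state, without advancing time (a new reading comes with each control period).
- r.capture(name): name is "scene" or "top" or "wrist"; returns the picture (480x640x3 uint8, red, green, blue); there is no depth.
- r.camera_params(name): a dict with "intrinsics" (3x3 intrinsics, pixels), "k1" (the pictures are not rectified: a ray, as slopes to the right and down, at radius r is drawn at 1 + k1 r^2 times it, then the intrinsics apply), "world_from_camera" (4x4, takes a point from camera to world coordinates); the wrist camera has in their place "tool_from_camera" (4x4, takes a point from camera to tool coordinates, whose origin is the TCP and whose axes are the tool frame's). Camera axes: x right, y up, looking along -z (the intrinsics and any distortion apply to the point x, -y, -z); pixel columns grow to the right and rows downward; lengths in mm; the calibration is good to about 2 mm. A picture is of the moment at which its call begins: read the wrist's pose just before it. camera_params takes no time and is no camera call.
- r.close_job(): hands the job in, once; it reports no verdict.
Trained networks look in the newest picture that a camera, given by its name, has taken for a name from the list of things; names that differ only in an ending like _2 or _b are one class to them, and where a whole thing is asked for, a point or a joint stands for the part that bears it (a point fixed in the world has none). Each returns a list of dicts, best first, with "p" (0 to 1); they miss things now and then, are a little off and sometimes report something else, mostly with a low value. They report only what shows in the picture. A call takes as long as a camera call. They do not tell look-alikes from the thing itself.
- r.spot_in(camera, target): "centre" ([row, column] in pixels, amid what is visible of it).
The state is a dict: "time_s": time; "qpos": joint angles; "joint_velocities": joint speeds; "joint_torque": joint torques, N m; "eef_pos": TCP position; "eef_rot": TCP orientation; "force": force on the tool from outside, world axes, zero at the start; "moment": the same for the moment, N m; "width": finger opening in mm.
Only numpy, scipy, OpenCV 4.12 (cv2) and the standard library are available. Lean on these libraries where they do the work, as an engineer would, in place of code of your own. Each camera call takes 0.05 s, during which the arm holds its last target.

## Working session

There is one attempt and no reset: what is moved stays moved. The work goes in short steps, Python scripts to look and compute and a shell command to move; the robot and the scene stay as the last step left them, time stands still between calls to the robot, and variables do not carry over. Pictures are saved under pics/ and viewed, and the job is handed in when it is done.

```bash
mkdir -p pics; cat > h.py <<'E'
import numpy as np, cv2
from station import r
def cap(n,f):
    im=r.capture(n); cv2.imwrite(f'pics/{f}.png',im[:,:,::-1]); return im
def ray(n,row,col):
    p=r.camera_params(n);K=np.array(p['intrinsics']);k1=p['k1']
    T=np.array(p['world_from_camera']) if 'world_from_camera' in p else None
    x=(col-K[0,2])/K[0,0];y=(row-K[1,2])/K[1,1]
    u,v=x,y
    for _ in range(30):
        s=1+k1*(u*u+v*v);u,v=x/s,y/s
    return np.array([u,-v,-1.0])
def Rm(e):
    from scipy.spatial.transform import Rotation as R
    return R.from_euler('xyz',e).as_matrix()
def wfc(n,st=None):
    p=r.camera_params(n)
    if 'world_from_camera' in p: return np.array(p['world_from_camera'])
    st=st or r.observe()
    T=np.eye(4);T[:3,:3]=Rm(st['eef_rot']);T[:3,3]=st['eef_pos']
    return T@np.array(p['tool_from_camera'])
def pt(n,row,col,z,st=None):
    T=wfc(n,st);d=T[:3,:3]@ray(n,row,col);o=T[:3,3]
    return o+d*(z-o[2])/d[2]
def proj(n,P,st=None):
    T=wfc(n,st);p=r.camera_params(n);K=np.array(p['intrinsics']);k1=p['k1']
    c=np.linalg.inv(T)@np.append(P,1);u,v=c[0]/-c[2],-c[1]/-c[2]
    s=1+k1*(u*u+v*v);return K[1,1]*v*s+K[1,2],K[0,0]*u*s+K[0,2]
E
python3 - <<'E'
from h import *
np.set_printoptions(precision=1,suppress=True)
for n in('scene','top'):
    cap(n,n+'0')
    print(n,wfc(n)[:3,3])
    for t in('disc','punch','home_pin','sticky_yellow','label_roll','staple_box','stapler'):
        for q in r.spot_in(n,t)[:5]: print(t,round(q['p'],2),np.round(q['centre']),pt(n,*q['centre'],12))
print(r.observe())
E
```

```text
scene [ -65.9 -766.  1105.5]
disc 0.69 [257. 313.] [429.6  56.9  12. ]
disc 0.55 [254. 353.] [535.2   5.7  12. ]
punch 0.79 [200. 306.] [538.2 281.   12. ]
home_pin 0.57 [203. 307.] [533.8 269.1  12. ]
sticky_yellow 0.56 [279. 375.] [ 534.9 -103.3   12. ]
label_roll 0.61 [335. 382.] [ 442.6 -261.    12. ]
staple_box 0.52 [176. 260.] [462.6 467.6  12. ]
staple_box 0.52 [202. 306.] [532.9 275.8  12. ]
staple_box 0.31 [333. 384.] [ 450.8 -261.1   12. ]
stapler 0.72 [331. 383.] [ 453.  -253.9   12. ]
top [ 235.4   65.6 1178.2]
disc 0.77 [264. 389.] [ 450.1 -139.8   12. ]
disc 0.73 [275. 304.] [429.4  73.2  12. ]
disc 0.58 [272. 356.] [431.9 -55.4  12. ]
disc 0.56 [233. 326.] [533.2  13.   12. ]
disc 0.48 [238. 229.] [527.4 256.7  12. ]
punch 0.79 [240. 228.] [523.8 258.4  12. ]
sticky_yellow 0.96 [232. 373.] [ 531.9 -105.    12. ]
staple_box 0.87 [267. 145.] [461.2 464.3  12. ]
stapler 0.66 [251. 481.] [ 473.2 -372.1   12. ]
{'time_s': 0.8, 'qpos': array([-1.3,  0.1,  1.2, -0. ,  1.8, -0.1]), 'joint_velocities': array([-0., -0., -0.,  0., -0.,  0.]), 'joint_torque': array([ -0. , -45.8, -41.8,  -0. ,   0. ,   0. ]), 'eef_pos': array([ 181.8, -571.8,  231.3]), 'eef_rot': array([ 3.1, -0. , -1.3]), 'force': array([-0.1,  0.2, -0.2]), 'moment': array([ 0. ,  0. , -0.1]), 'width': 85.49850867293549}
```

View pics/top0.png

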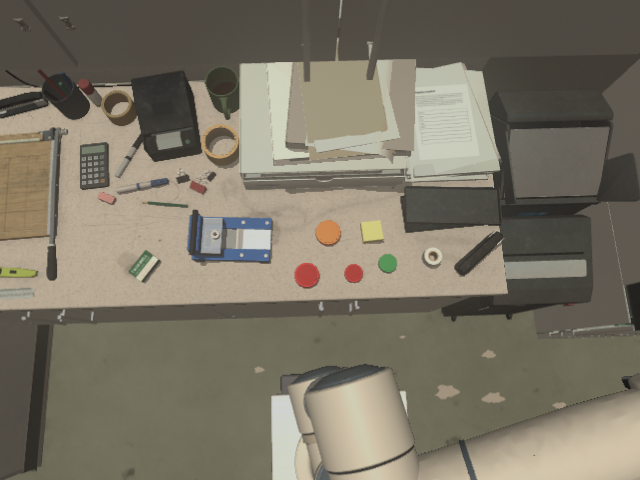

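View pics/scene0.png

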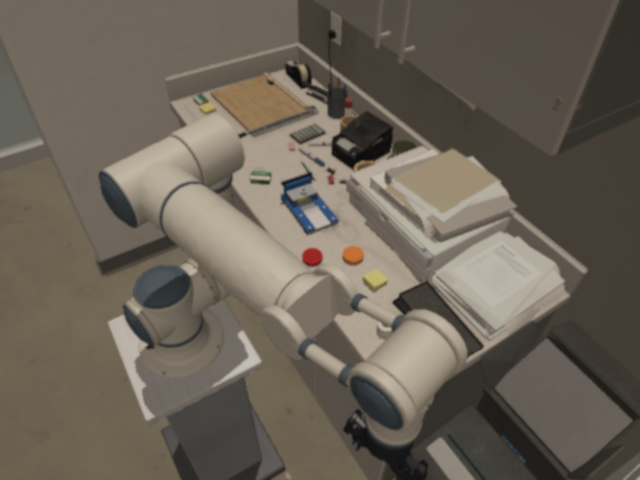

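```bash
python3 - <<'E'
import cv2
i=cv2.imread('pics/top0.png')
cv2.imwrite('pics/tc0.png',cv2.resize(i[190:310,180:420],None,fx=3.3,fy=3.3,interpolation=cv2.INTER_CUBIC))
E
```

```text
(no output)
```

View pics/tc0.png

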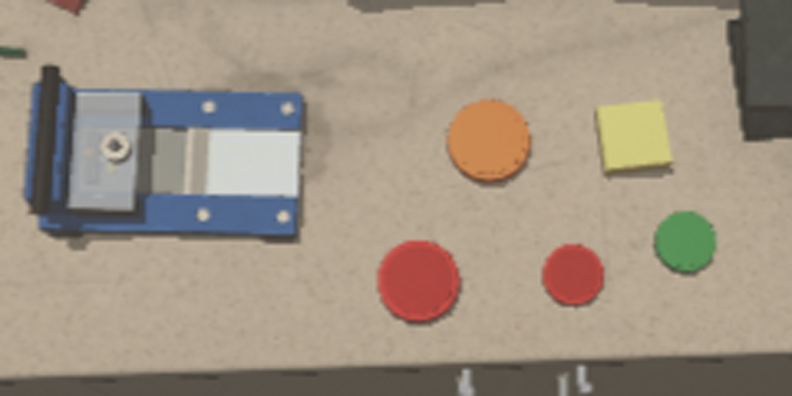

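The candidates in the top picture are big red (275,307), small red (272,354), orange (233,328) and green (263,388). Green and orange are excluded. Of the two reds the smaller is meant, at (272,354), and its width of about 18 px matches 46 mm. The punch is at (240,230) with its tray opening to the right, so it loads toward world +y.

```bash
python3 - <<'E'
from h import *
np.set_printoptions(precision=1,suppress=True)
i=cv2.imread('pics/top0.png');h=cv2.cvtColor(i,cv2.COLOR_BGR2HSV)
m=(((h[...,0]<6)|(h[...,0]>174))&(h[...,1]>140)&(h[...,2]>90)).astype(np.uint8)
n,_,s,c=cv2.connectedComponentsWithStats(m)
for k in range(1,n):
    if s[k,4]>80: print(s[k],c[k],pt('top',c[k][1],c[k][0],9), 'diam',2*np.sqrt(s[k,4]/np.pi))
T=pt('top',272,354,12);print('mm/px',pt('top',272,355,12)-T)
# crop corner points in punch rails (z18)
f=lambda x,y:(190+(y+.5)/3.3-.5,180+(x+.5)/3.3-.5)
for nm,x,y,z in[('rail end L(+x)',302,95,18),('rail end R',297,235,18),('tray end hi',300,131,14),('tray end lo',299,196,14),('lip in hi',188,128,18),('lip in lo',184,193,18),('guard near hi',143,93,46),('guard near lo',137,211,46)]:
    print(nm,pt('top',*f(x,y),z))
print(r.observe()['eef_rot'], r.camera_params('wrist')['tool_from_camera'],r.camera_params('wrist')['intrinsics'])
E
```

```text
[295 263  24  24 455] [306.4 274.7] [429.4  66.2   9. ] diam 24.069150231250354
[345 264  18  18 247] [353.2 272.8] [430.2 -49.4   9. ] diam 17.733870630789692
mm/px [-0.1 -2.5  0. ]
rail end L(+x) [574.  150.5  18. ]
rail end R [465.4 155.7  18. ]
tray end hi [546.7 152.7  14. ]
tray end lo [496.  154.1  14. ]
lip in hi [550.7 237.3  18. ]
lip in lo [500.3 240.1  18. ]
guard near hi [571.2 266.7  46. ]
guard near lo [481.5 270.2  46. ]
[ 3.1 -0.  -1.3] [[   1.     0.    -0.     0.3]
 [   0.    -1.    -0.3  -77.7]
 [  -0.     0.3   -1.  -142.3]
 [   0.     0.     0.     1. ]] [[384.4   0.  326.7]
 [  0.  384.4 244.7]
 [  0.    0.    1. ]]
```

```bash
cat >> h.py <<'E'
def plan(tgt,yaw,n,st=None):
    st=st or r.observe();R=Rm(st['eef_rot']);y0=st['eef_rot'][2];dy=np.degrees((yaw-y0+np.pi)%(2*np.pi)-np.pi)
    d=(np.array(tgt)-st['eef_pos'])/n
    y=y0
    for k in range(n):
        Rk=np.array([[np.cos(y),np.sin(y),0],[np.sin(y),-np.cos(y),0],[0,0,-1]])
        print(np.round(Rk.T@d,1).tolist(),round(-dy/n,2)); y+=np.radians(dy/n)
E
python3 - <<'E'
from h import *
print(r.observe()['eef_rot'],r.observe()['eef_pos'])
plan([430,-49,150],-.049,13)
E
```

```text
[ 3.14158585e+00 -9.85733218e-05 -1.26299944e+00] [ 181.78366963 -571.83761149  231.32732871]
[-32.5, -30.4, 6.3] -5.35
[-29.6, -33.3, 6.3] -5.35
[-26.3, -35.9, 6.3] -5.35
[-22.9, -38.2, 6.3] -5.35
[-19.2, -40.2, 6.3] -5.35
[-15.4, -41.8, 6.3] -5.35
[-11.4, -43.0, 6.3] -5.35
[-7.4, -43.9, 6.3] -5.35
[-3.2, -44.4, 6.3] -5.35
[0.9, -44.5, 6.3] -5.35
[5.1, -44.2, 6.3] -5.35
[9.2, -43.6, 6.3] -5.35
[13.2, -42.5, 6.3] -5.35
```

```bash
python3 -m jog '[{"grip":1,"xyz":[-32,-30,6],"turn":[0,0,-5.3]},{"grip":1,"xyz":[-30,-33,6],"turn":[0,0,-5.3]},{"grip":1,"xyz":[-26,-36,6],"turn":[0,0,-5.3]},{"grip":1,"xyz":[-23,-38,6],"turn":[0,0,-5.3]},{"grip":1,"xyz":[-19,-40,6],"turn":[0,0,-5.3]},{"grip":1,"xyz":[-15,-42,6],"turn":[0,0,-5.3]},{"grip":1,"xyz":[-11,-43,6],"turn":[0,0,-5.3]},{"grip":1,"xyz":[-7,-44,6],"turn":[0,0,-5.3]}]' 30
python3 - <<'E'
from h import *
plan([430,-49,150],-.049,6)
E
```

```text
time_s: 1.6
eef_pos: [336.4, -250.4, 183.3]
eef_rot: [3.141, -0.001, -0.52]
force: [1.2, -0.6, 0.5]
width: 85.3
[-3.1, -36.9, 5.5] -4.49
[-0.2, -37.0, 5.5] -4.49
[2.7, -36.9, 5.5] -4.49
[5.6, -36.6, 5.5] -4.49
[8.4, -36.0, 5.5] -4.49
[11.2, -35.3, 5.5] -4.49
```

```bash
python3 -m jog '[{"grip":1,"xyz":[-3,-37,6],"turn":[0,0,-4.5]},{"grip":1,"xyz":[0,-37,6],"turn":[0,0,-4.5]},{"grip":1,"xyz":[3,-37,6],"turn":[0,0,-4.5]},{"grip":1,"xyz":[6,-35,5],"turn":[0,0,-4]},{"grip":1,"xyz":[8,-32,5],"turn":[0,0,-4]},{"grip":1,"xyz":[0,0,0],"turn":[0,0,0]},{"grip":1,"xyz":[0,0,0],"turn":[0,0,0]}]'
python3 - <<'E'
from h import *
np.set_printoptions(precision=1,suppress=True)
st=r.observe();cap('wrist','w1')
for t in('disc','punch'):
    for q in r.spot_in('wrist',t)[:5]: print(t,q['p'],np.round(q['centre']),pt('wrist',*q['centre'],10,st))
print(st['eef_pos'],np.round(st['eef_rot'],4))
E
```

```text
time_s: 2.3
eef_pos: [414.2, -89.8, 155.3]
eef_rot: [3.141, 0.0, -0.147]
force: [-0.3, -1.0, 0.9]
width: 85.4
disc 0.95 [ 20. 314.] [426.2  52.7  10. ]
disc 0.73 [173. 344.] [432.3 -51.1  10. ]
disc 0.68 [ 65. 484.] [538.    8.9  10. ]
disc 0.62 [271. 385.] [ 454.7 -133.7   10. ]
punch 0.73 [390. 408.] [ 463.8 -252.1   10. ]
[414.2 -89.8 155.3] [ 3.1  0.  -0.1]
```

View pics/w1.png

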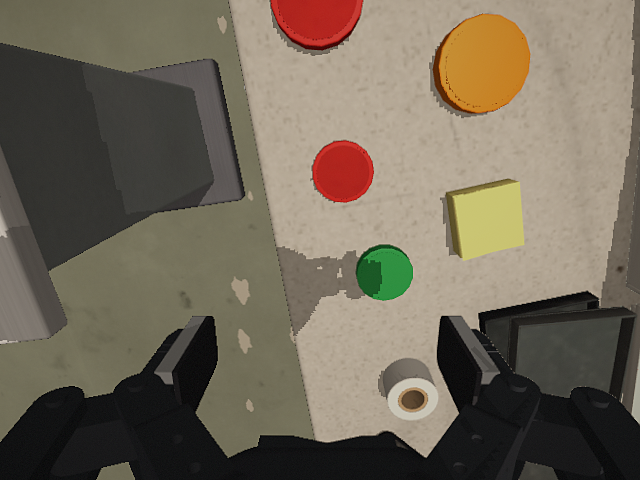

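The wrist picture shows the small red disc at (171,343). Big red is at (20,315), green at (271,385) and orange at (63,482). I'll confirm it in a crop and measure it.

```bash
python3 - <<'E'
from h import *
np.set_printoptions(precision=1,suppress=True)
i=cv2.imread('pics/w1.png');h=cv2.cvtColor(i,cv2.COLOR_BGR2HSV)
m=(((h[...,0]<6)|(h[...,0]>174))&(h[...,1]>140)&(h[...,2]>110)).astype(np.uint8)
n,_,s,c=cv2.connectedComponentsWithStats(m)
for k in range(1,n):
    if s[k,4]>300:
        x,y,w,H=s[k,:4];print(s[k],pt('wrist',c[k][1],c[k][0],11))
        a=pt('wrist',c[k][1],x-.5,12);b=pt('wrist',c[k][1],x+w-.5,12);print('width',np.linalg.norm(a-b))
cv2.imwrite('pics/w1c.png',cv2.resize(i[0:320,220:560],None,fx=1.8,fy=1.8))
plan([431,-49,60],-.049,4)
E
```

```text
[ 271    0   92   47 3281] [428.1  51.6  11. ]
width 61.13085292248145
[ 312  140   62   62 2963] [431.2 -50.9  11. ]
width 45.70709600719908
[2.6, -11.0, 23.9] -1.44
[2.9, -11.0, 23.9] -1.44
[3.2, -10.9, 23.9] -1.44
[3.5, -10.8, 23.9] -1.44
```

View pics/w1c.png

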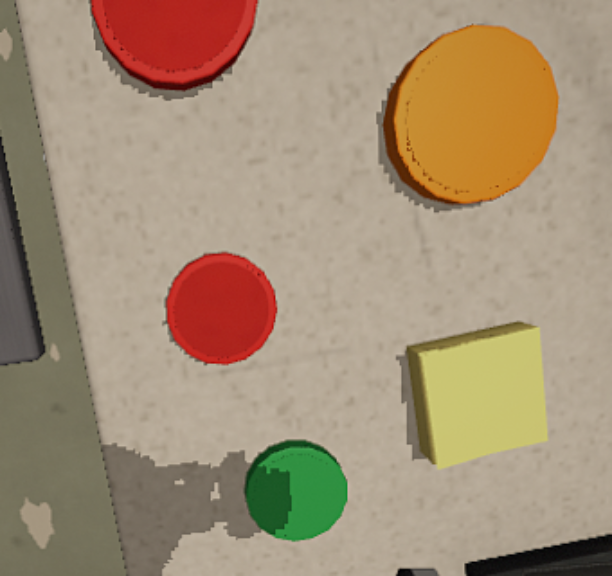

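The crop confirms it: the small red disc is 45.7 mm wide and the big one 61 mm. I'll go above it.

```bash
python3 -m jog '[{"grip":1,"xyz":[2.7,-11,24],"turn":[0,0,-1.4]},{"grip":1,"xyz":[3,-11,24],"turn":[0,0,-1.4]},{"grip":1,"xyz":[3.3,-10,24],"turn":[0,0,-1.4]},{"grip":1,"xyz":[3.6,-10,24],"turn":[0,0,-1.4]},{"grip":1,"xyz":[0,0,0],"turn":[0,0,0]},{"grip":1,"xyz":[0,0,0],"turn":[0,0,0]}]'
python3 - <<'E'
from h import *
np.set_printoptions(precision=1,suppress=True)
st=r.observe();i=cap('wrist','w2')[:,:,::-1];h=cv2.cvtColor(np.ascontiguousarray(i),cv2.COLOR_BGR2HSV)
m=(((h[...,0]<6)|(h[...,0]>174))&(h[...,1]>140)&(h[...,2]>90)).astype(np.uint8)
n,_,s,c=cv2.connectedComponentsWithStats(m)
for k in range(1,n):
    if s[k,4]>300: print(s[k],pt('wrist',c[k][1],c[k][0],11,st))
print(st['eef_pos'],st['eef_rot'][2])
plan([431,-50.5,3],-.049,4)
E
```

```text
time_s: 3.05
eef_pos: [431.2, -50.7, 59.7]
eef_rot: [3.141, 0.001, -0.052]
force: [-0.1, -0.7, -0.5]
width: 85.3
[  243     0   138   103 11891] [429.3  60.6  11. ]
[ 286  228   85   83 5448] [431.4 -48.3  11. ]
[431.2 -50.7  59.7] -0.0518114202291593
[-0.2, -0.1, 14.4] -0.04
[-0.2, -0.1, 14.4] -0.04
[-0.2, -0.1, 14.4] -0.04
[-0.2, -0.1, 14.4] -0.04
```

View pics/w2.png

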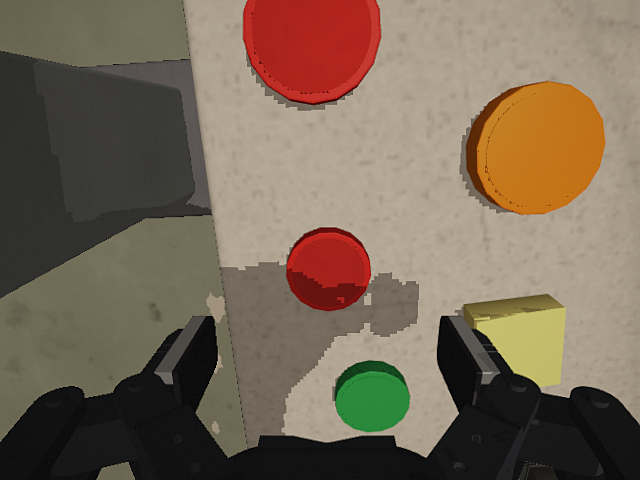

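The disc sits at (269,329), centred between the jaws. I'll shift y by 1.5 mm, descend to z=3, then close.

```bash
python3 -m jog '[{"grip":1,"xyz":[0,-1.5,20],"turn":[0,0,0]},{"grip":1,"xyz":[0,0,18],"turn":[0,0,0]},{"grip":1,"xyz":[0,0,14],"turn":[0,0,0]},{"grip":1,"xyz":[0,0,4.5],"turn":[0,0,0]},{"grip":1,"xyz":[0,0,0],"turn":[0,0,0]},{"grip":-0.2,"xyz":[0,0,0],"turn":[0,0,0]},{"grip":-0.2,"xyz":[0,0,0],"turn":[0,0,0]},{"grip":-0.2,"xyz":[0,0,0],"turn":[0,0,0]}]' 30
python3 -c "
from station import r
print(r.observe()['force'],r.observe()['width'])"
```

```text
time_s: 3.9
eef_pos: [432.1, -48.4, 3.7]
eef_rot: [3.141, -0.001, -0.05]
force: [-3.4, 0.3, 18.2]
width: 44.4
[-3.4153627   0.32416163 18.21794658] 44.446144566990704
```

```bash
python3 -m jog '[{"grip":-0.2,"xyz":[0,0,-1],"turn":[0,0,0]},{"grip":-0.2,"xyz":[0,0,0],"turn":[0,0,0]},{"grip":-0.2,"xyz":[0,0,0],"turn":[0,0,0]}]' 
python3 -c "
from h import *
print(r.observe()['force'],r.observe()['width']); cap('wrist','w3')"
```

```text
time_s: 4.2
eef_pos: [431.7, -48.3, 4.0]
eef_rot: [3.142, -0.0, -0.05]
force: [0.4, 0.2, 2.3]
width: 44.1
[0.42391357 0.21964544 2.27986782] 44.05624571574572
```

View pics/w3.png

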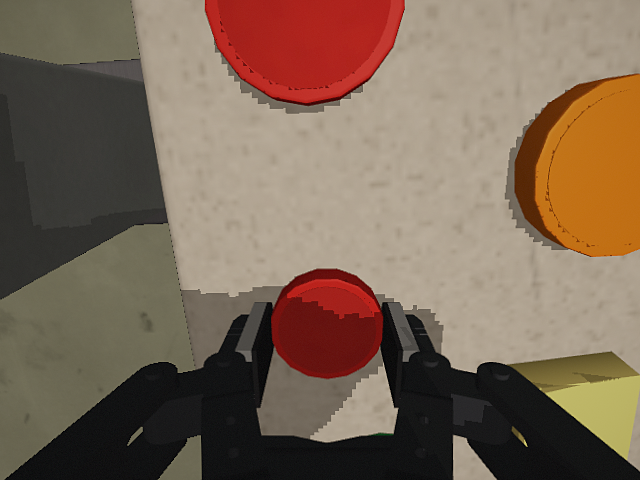

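```bash
python3 -c "
from h import *
np.set_printoptions(precision=1,suppress=True)
st=r.observe()
print(pt('wrist',324,327.5,12),st['eef_pos'],wfc('wrist')[:3,3],[proj('wrist',[432+s*22,-48.3+t,12]) for s in(-1,1) for t in (-11,11)])
plan([440,-40,70],-.049,3)
plan([523.2,181,70],-.049,7)
"
```

```text
[431.3 -46.5  12. ] [431.7 -48.3   4. ] [434.8  29.7 146.3] [(np.float64(354.21552399073573), np.float64(276.6692622167999)), (np.float64(305.48541718291625), np.float64(271.4444066934539)), (np.float64(349.4925870845767), np.float64(385.15848039406563)), (np.float64(300.3171491776004), np.float64(385.0958794255905))]
[2.6, -2.9, -22.0] -0.02
[2.6, -2.9, -22.0] -0.02
[2.6, -2.9, -22.0] -0.02
[11.4, -33.4, -9.4] -0.01
[11.4, -33.4, -9.4] -0.01
[11.4, -33.4, -9.4] -0.01
[11.4, -33.4, -9.4] -0.01
[11.4, -33.4, -9.4] -0.01
[11.4, -33.4, -9.4] -0.01
[11.5, -33.4, -9.4] -0.01
```

```bash
python3 -m jog '[{"grip":-0.2,"xyz":[0,0,-33],"turn":[0,0,0]},{"grip":-0.2,"xyz":[0,0,-33],"turn":[0,0,0]},{"grip":-0.2,"xyz":[16,-34,0],"turn":[0,0,0]},{"grip":-0.2,"xyz":[16,-34,0],"turn":[0,0,0]},{"grip":-0.2,"xyz":[16,-34,0],"turn":[0,0,0]},{"grip":-0.2,"xyz":[16,-34,0],"turn":[0,0,0]},{"grip":-0.2,"xyz":[16,-34,0],"turn":[0,0,0]},{"grip":-0.2,"xyz":[0,0,0],"turn":[0,0,0]}]' 
python3 -m jog '[{"grip":-0.2,"xyz":[0,0,0],"turn":[0,0,0]},{"grip":-0.2,"xyz":[0,0,0],"turn":[0,0,0]}]'
python3 -c "
from h import *
st=r.observe();print(st['eef_pos'],st['eef_rot'],st['force'],st['width']); i=cap('wrist','w4')
import json;json.dump([list(map(float,st['eef_pos'])),list(map(float,st['eef_rot']))],open('w4.json','w'))"
```

```text
time_s: 5.05
eef_pos: [520.7, 121.0, 69.0]
eef_rot: [-3.14, 0.001, -0.046]
force: [0.4, -0.3, -0.7]
width: 43.7
time_s: 5.25
eef_pos: [519.5, 116.8, 69.4]
eef_rot: [3.141, 0.001, -0.05]
force: [-1.6, 0.0, -0.3]
width: 44.0
[519.47072138 116.82358739  69.425499  ] [ 3.14096942e+00  8.39151112e-04 -5.03656561e-02] [-1.62019788  0.01717343 -0.34609715] 43.95560153464674
```

View pics/w4.png

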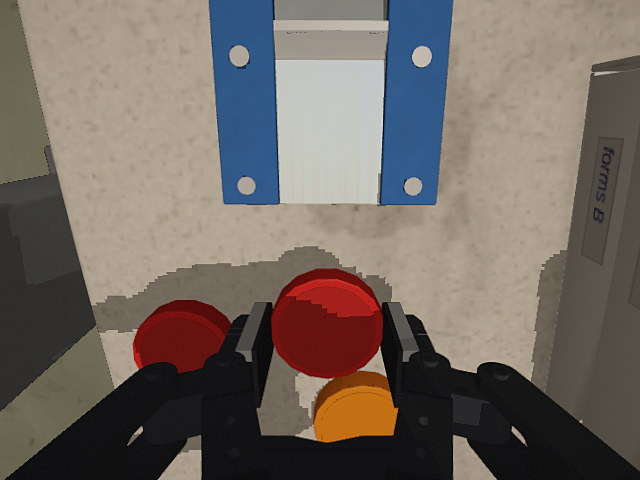

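```bash
python3 - <<'E'
from h import *
import json
np.set_printoptions(precision=1,suppress=True)
p,e=json.load(open('w4.json'));st=dict(eef_pos=np.array(p),eef_rot=np.array(e))
i=cv2.imread('pics/w4.png');cv2.imwrite('pics/w4c.png',cv2.resize(i[0:220,200:460],None,fx=3,fy=2.7,interpolation=cv2.INTER_CUBIC)[:594])
for nm,a,b,z in [('end out',(204.5,223.5),(204.5,437),18),('rails in near',(203.5,280),(203.5,381.5),18),('lip in',(20.5,274.5),(20.5,388),18),('lip out',(30.5,274.5),(30.5,388),18),('bolts near',(186,246.5),(186.5,413.5),18),('bolts far',(56,239.5),(56,422),18)]:
    A=pt('wrist',*a,z,st);B=pt('wrist',*b,z,st);d=B-A
    print(nm,A,B,'mid',(A+B)/2,'len',np.linalg.norm(d),'yaw',np.arctan2(d[1],d[0]))
print('disc',pt('wrist',324,327.5,p[2]+8,st))
E
```

```text
end out [467.5 156.6  18. ] [577.1 151.   18. ] mid [522.3 153.8  18. ] len 109.69593587997338 yaw -0.050283087771881015
rails in near [496.6 155.6  18. ] [548.6 153.   18. ] mid [522.6 154.3  18. ] len 51.994480218337735 yaw -0.05027382866181601
lip in [501.3 239.5  18. ] [552.4 236.9  18. ] mid [526.8 238.2  18. ] len 51.145744970061465 yaw -0.05029912435714802
lip out [500.9 235.4  18. ] [552.3 232.8  18. ] mid [526.6 234.1  18. ] len 51.463358994931234 yaw -0.05029940536151719
bolts near [480.5 165.4  18. ] [564.8 160.9  18. ] mid [522.7 163.2  18. ] len 84.48794453058238 yaw -0.053311061724059104
bolts far [483.9 225.6  18. ] [568.  221.4  18. ] mid [525.9 223.5  18. ] len 84.20010042319527 yaw -0.05034256879439926
disc [519.1 118.6  77.4]
```

View pics/w4c.png

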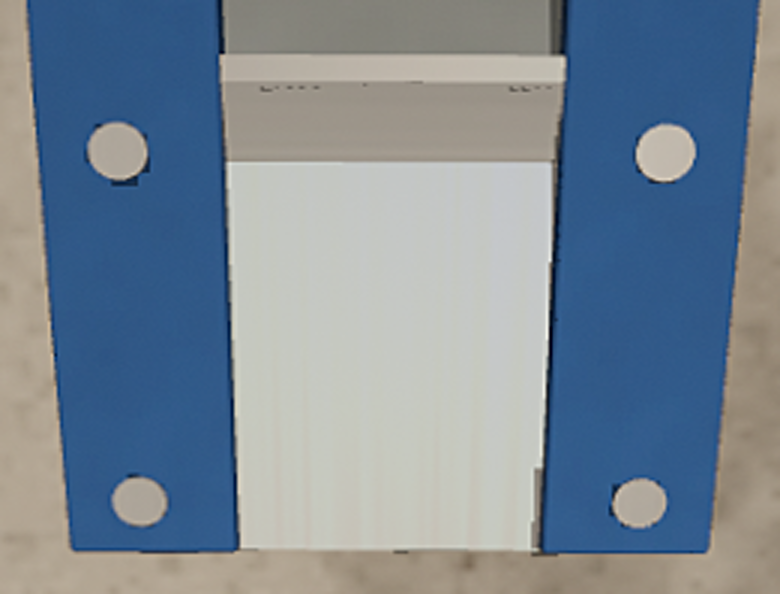

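The punch measures up: 109.7 mm wide and 52.0 mm between rails, with the tool yaw matching its axis. I'll go above the tray point.

```bash
python3 -m jog '[{"grip":-0.2,"xyz":[0.5,-25,0],"turn":[0,0,0]},{"grip":-0.2,"xyz":[0.5,-25,0],"turn":[0,0,0]},{"grip":-0.2,"xyz":[0.5,-24,10],"turn":[0,0,0]},{"grip":-0.2,"xyz":[0,0,15],"turn":[0,0,0]},{"grip":-0.2,"xyz":[0,0,13],"turn":[0,0,0]},{"grip":-0.2,"xyz":[0,0,0],"turn":[0,0,0]},{"grip":-0.2,"xyz":[0,0,0],"turn":[0,0,0]}]' 
python3 - <<'E'
from h import *
np.set_printoptions(precision=2,suppress=True)
st=r.observe();print(st['eef_pos'],st['force'],st['width']); i=cap('wrist','w5')
print('disc',pt('wrist',324,327.5,st['eef_pos'][2]+8,st))
E
```

```text
time_s: 6.0
eef_pos: [524.8, 190.1, 31.3]
eef_rot: [3.141, 0.001, -0.051]
force: [-0.1, 0.2, -1.1]
width: 44.1
[524.76 190.08  31.25] [-0.08  0.22 -1.12] 44.09195609119755
disc [524.4  191.89  39.25]
```

View pics/w5.png

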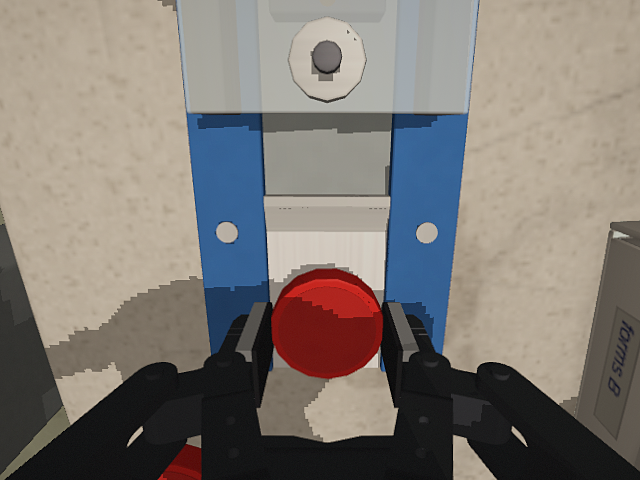

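```bash
python3 -m jog '[{"grip":-0.2,"xyz":[0,0,6],"turn":[0,0,0]},{"grip":-0.2,"xyz":[0,0,4],"turn":[0,0,0]},{"grip":-0.2,"xyz":[0,0,2],"turn":[0,0,0]},{"grip":-0.2,"xyz":[0,0,0],"turn":[0,0,0]},{"grip":-0.2,"xyz":[0,0,0],"turn":[0,0,0]}]'
python3 -m jog '[{"grip":-0.2,"xyz":[0,0,0.8],"turn":[0,0,0]},{"grip":-0.2,"xyz":[0,0,0],"turn":[0,0,0]},{"grip":-0.2,"xyz":[0,0,0],"turn":[0,0,0]}]'
```

```text
time_s: 6.55
eef_pos: [525.1, 191.4, 19.8]
eef_rot: [-3.142, 0.0, -0.05]
force: [-0.1, -0.1, -1.1]
width: 43.7
time_s: 6.85
eef_pos: [525.2, 191.4, 19.1]
eef_rot: [-3.142, -0.0, -0.05]
force: [0.3, -0.1, 0.1]
width: 43.8
```

```bash
python3 -m jog '[{"grip":-0.2,"xyz":[0,0,0.6],"turn":[0,0,0]},{"grip":-0.2,"xyz":[0,0,0],"turn":[0,0,0]},{"grip":-0.2,"xyz":[0,0,0],"turn":[0,0,0]}]'
python3 -m jog '[{"grip":-0.2,"xyz":[0,0,0.6],"turn":[0,0,0]},{"grip":-0.2,"xyz":[0,0,0],"turn":[0,0,0]},{"grip":-0.2,"xyz":[0,0,0],"turn":[0,0,0]}]'
```

```text
time_s: 7.15
eef_pos: [525.1, 191.3, 18.4]
eef_rot: [-3.142, 0.0, -0.05]
force: [-0.3, 0.5, -0.5]
width: 44.2
time_s: 7.45
eef_pos: [525.2, 191.4, 18.1]
eef_rot: [-3.142, -0.0, -0.05]
force: [-0.7, -0.3, 1.3]
width: 44.0
```

```bash
python3 -m jog '[{"grip":0.4,"xyz":[0,0,0],"turn":[0,0,0]},{"grip":0.4,"xyz":[0,0,0],"turn":[0,0,0]},{"grip":0.4,"xyz":[0,0,0],"turn":[0,0,0]},{"grip":0.4,"xyz":[0,0,-10],"turn":[0,0,0]},{"grip":0.4,"xyz":[0,0,-25],"turn":[0,0,0]},{"grip":0.4,"xyz":[0,0,-25],"turn":[0,0,0]},{"grip":0.4,"xyz":[0,0,0],"turn":[0,0,0]}]'
python3 - <<'E'
from h import *
np.set_printoptions(precision=2,suppress=True)
st=r.observe();print(st['eef_pos'],st['force'],st['width']); i=cap('wrist','w6')
lip=np.array([526.8,238.5]);ux=np.array([.0503,.9987]);uy=np.array([-.9987,.0503])
for q in r.spot_in('wrist','disc'):
    P=pt('wrist',*q['centre'],25,st);d=P[:2]-lip;print(q,P,d@ux,d@uy)
E
```

```text
time_s: 8.15
eef_pos: [527.5, 192.1, 83.2]
eef_rot: [-3.139, -0.008, -0.05]
force: [0.2, 0.4, 0.1]
width: 60.1
[527.49 192.06  83.19] [0.21 0.39 0.09] 60.07738479028563
{'centre': [452.7, 174.2], 'p': 0.78} [417.64  63.6   25.  ] -180.16450418476964 100.22400918746999
{'centre': [266.0, 321.3], 'p': 0.75} [524.18 193.1   25.  ] -45.4696862929882 0.33057958321420156
```

View pics/w6.png

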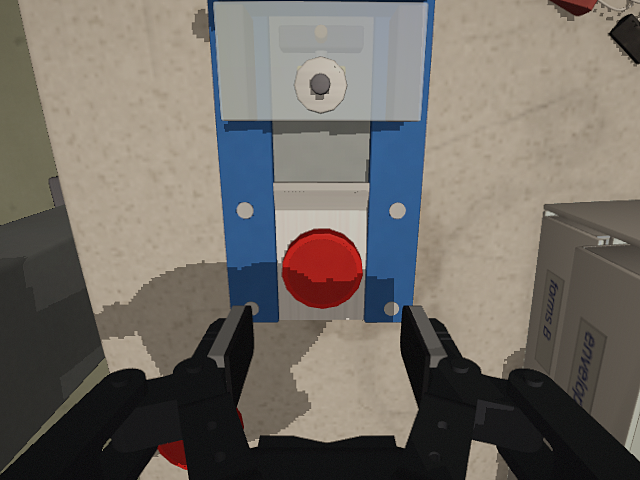

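The disc lies flat in the tray at (268,322), punch x ≈ -45.5 and y ≈ 0.3, and it has been released. I'll shut the gripper and go behind it.

```bash
python3 -m jog '[{"grip":-1,"xyz":[0,23,0],"turn":[0,0,0]},{"grip":-1,"xyz":[0,23,0],"turn":[0,0,0]},{"grip":-1,"xyz":[0,0,10],"turn":[0,0,0]},{"grip":-1,"xyz":[0,0,15],"turn":[0,0,0]},{"grip":-1,"xyz":[0,0,0],"turn":[0,0,0]},{"grip":-1,"xyz":[0,0,0],"turn":[0,0,0]}]'
python3 - <<'E'
from h import *
np.set_printoptions(precision=2,suppress=True)
st=r.observe();print(st['eef_pos'],st['force'],st['width']); i=cap('wrist','w7')
lip=np.array([526.8,238.5]);ux=np.array([.0503,.9987]);uy=np.array([-.9987,.0503])
d=st['eef_pos'][:2]-lip;print(d@ux,d@uy)
E
```

```text
time_s: 8.85
eef_pos: [521.9, 145.9, 51.2]
eef_rot: [3.141, 0.003, -0.049]
force: [0.5, 0.7, 0.5]
width: -0.3
[521.88 145.91  51.17] [0.52 0.69 0.52] -0.30996285586384287
-92.71514858389394 0.25159151531716617
```

View pics/w7.png

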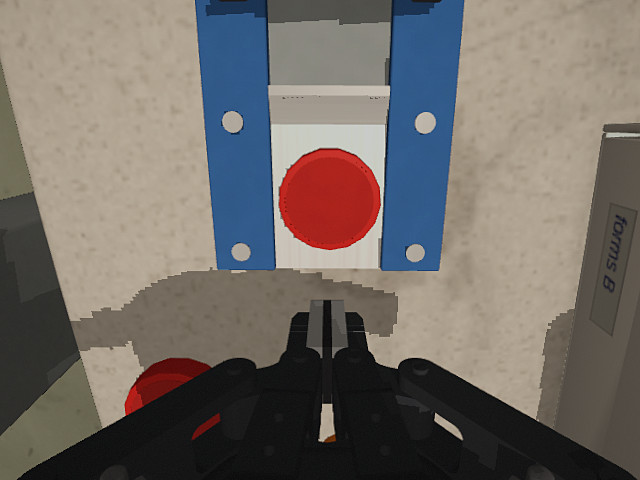

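```bash
python3 -m jog '[{"grip":-1,"xyz":[0,0,15],"turn":[0,0,0]},{"grip":-1,"xyz":[0,0,11],"turn":[0,0,0]},{"grip":-1,"xyz":[0,0,4],"turn":[0,0,0]},{"grip":-1,"xyz":[0,0,0],"turn":[0,0,0]},{"grip":-1,"xyz":[0,0,0],"turn":[0,0,0]}]'
python3 -c "
from station import r
print(r.observe()['force'])"
```

```text
time_s: 9.4
eef_pos: [522.8, 145.4, 22.8]
eef_rot: [-3.142, 0.0, -0.05]
force: [0.0, 0.8, 0.6]
width: -0.4
[0.02210581 0.84788553 0.60207359]
```

```bash
python3 -m jog '[{"grip":-1,"xyz":[0,-4,1.5],"turn":[0,0,0]},{"grip":-1,"xyz":[0,-4,1.5],"turn":[0,0,0]},{"grip":-1,"xyz":[0,-2,0],"turn":[0,0,0]},{"grip":-1,"xyz":[0,-2,0],"turn":[0,0,0]},{"grip":-1,"xyz":[0,-2,0],"turn":[0,0,0]},{"grip":-1,"xyz":[0,-2,0],"turn":[0,0,0]},{"grip":-1,"xyz":[0,-2,0],"turn":[0,0,0]},{"grip":-1,"xyz":[0,-2,0],"turn":[0,0,0]}]'
python3 -m jog '[{"grip":-1,"xyz":[0,-3,0],"turn":[0,0,0]},{"grip":-1,"xyz":[0,-3,0],"turn":[0,0,0]},{"grip":-1,"xyz":[0,-3,0],"turn":[0,0,0]},{"grip":-1,"xyz":[0,-3,0],"turn":[0,0,0]},{"grip":-1,"xyz":[0,-3,0],"turn":[0,0,0]}]'
python3 - <<'E'
from h import *
np.set_printoptions(precision=2,suppress=True)
st=r.observe();print(st['eef_pos'],st['force'],st['width']); i=cap('wrist','w8')
E
```

```text
time_s: 10.2
eef_pos: [523.9, 165.5, 19.8]
eef_rot: [3.142, -0.0, -0.05]
force: [-0.1, -0.8, 0.4]
width: -0.1
time_s: 10.7
eef_pos: [524.5, 180.7, 19.8]
eef_rot: [-3.142, 0.0, -0.05]
force: [-0.1, -0.3, -0.0]
width: -0.2
[524.54 180.67  19.76] [-0.13 -0.27 -0.04] -0.22807659076699896
```

View pics/w8.png

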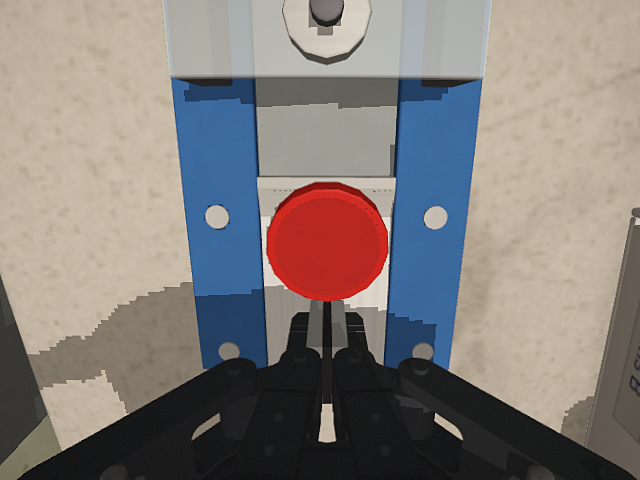

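The disc (row 242, col 327) is being pushed straight and is at the ramp. I'll keep going.

```bash
python3 -m jog '[{"grip":-1,"xyz":[0,-3,0],"turn":[0,0,0]},{"grip":-1,"xyz":[0,-3,0],"turn":[0,0,0]},{"grip":-1,"xyz":[0,-3,0],"turn":[0,0,0]},{"grip":-1,"xyz":[0,-3,0],"turn":[0,0,0]},{"grip":-1,"xyz":[0,-3,0],"turn":[0,0,0]},{"grip":-1,"xyz":[0,-3,0],"turn":[0,0,0]}]'
python3 -m jog '[{"grip":-1,"xyz":[0,-3,0],"turn":[0,0,0]},{"grip":-1,"xyz":[0,-3,0],"turn":[0,0,0]},{"grip":-1,"xyz":[0,-3,0],"turn":[0,0,0]},{"grip":-1,"xyz":[0,-3,0],"turn":[0,0,0]},{"grip":-1,"xyz":[0,-3,0],"turn":[0,0,0]},{"grip":-1,"xyz":[0,-3,0],"turn":[0,0,0]}]'
python3 - <<'E'
from h import *
np.set_printoptions(precision=2,suppress=True)
st=r.observe();print(st['eef_pos'],st['force'],st['width']); i=cap('wrist','w9')
E
```

```text
time_s: 11.35
eef_pos: [525.5, 198.6, 19.8]
eef_rot: [3.142, -0.0, -0.05]
force: [0.6, -1.0, -0.3]
width: 0.1
time_s: 11.95
eef_pos: [526.5, 216.7, 20.0]
eef_rot: [-3.141, -0.0, -0.05]
force: [-0.6, -0.5, -0.4]
width: 0.3
[526.49 216.69  19.96] [-0.62 -0.53 -0.41] 0.271205835688732
```

View pics/w9.png

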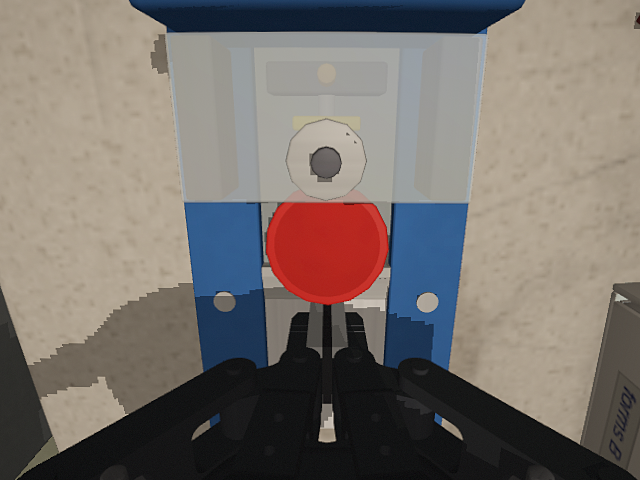

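The yellow pin pad is visible through the guard, around row 122, cols 293-360. I'll estimate its place.

```bash
python3 - <<'E'
from h import *
np.set_printoptions(precision=2,suppress=True)
i=cv2.imread('pics/w9.png');cv2.imwrite('pics/w9c.png',cv2.resize(i[90:310,240:420],None,fx=4,fy=2.7,interpolation=cv2.INTER_CUBIC)[:594])
lip=np.array([526.8,238.5]);ux=np.array([.0503,.9987])
for z in(12,18,22,26):print(z,[(row,round(float((pt('wrist',row,326,z)[:2]-lip)@ux),1)) for row in(117,123,129)])
print('disc rear',[(row,round(float((pt('wrist',row,326,z)[:2]-lip)@ux),1)) for row,z in((304,27),(302,27))])
E
```

```text
12 [(117, 58.2), (123, 56.1), (129, 53.9)]
18 [(117, 58.1), (123, 56.1), (129, 54.0)]
22 [(117, 58.1), (123, 56.1), (129, 54.1)]
26 [(117, 58.1), (123, 56.1), (129, 54.2)]
disc rear [(304, -11.1), (302, -10.3)]
```

View pics/w9c.png

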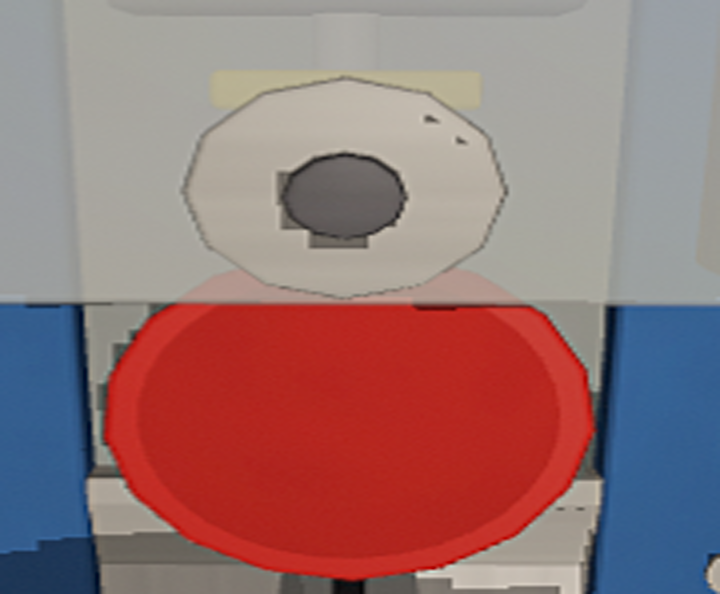

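```bash
python3 -m jog '[{"grip":-1,"xyz":[0,-2,0],"turn":[0,0,0]},{"grip":-1,"xyz":[0,-2,0],"turn":[0,0,0]},{"grip":-1,"xyz":[0,-2,0],"turn":[0,0,0]},{"grip":-1,"xyz":[0,-2,0],"turn":[0,0,0]},{"grip":-1,"xyz":[0,-2,0],"turn":[0,0,0]},{"grip":-1,"xyz":[0,-1.5,0],"turn":[0,0,0]},{"grip":-1,"xyz":[0,-1,0],"turn":[0,0,0]},{"grip":-1,"xyz":[0,0,0],"turn":[0,0,0]}]'
python3 - <<'E'
from h import *
np.set_printoptions(precision=2,suppress=True)
st=r.observe();print(st['eef_pos'],st['force'],st['moment']); i=cap('wrist','w10')
cv2.imwrite('pics/w10c.png',cv2.resize(np.ascontiguousarray(i[90:310,220:440,::-1]),None,fx=3.5,fy=2.7,interpolation=cv2.INTER_CUBIC)[:594])
E
```

```text
time_s: 12.8
eef_pos: [527.0, 228.9, 19.8]
eef_rot: [-3.141, -0.0, -0.05]
force: [0.1, -0.2, 0.2]
width: -0.2
[526.99 228.94  19.79] [ 0.14 -0.21  0.18] [-0.05  0.03  0.03]
```

View pics/w10c.png

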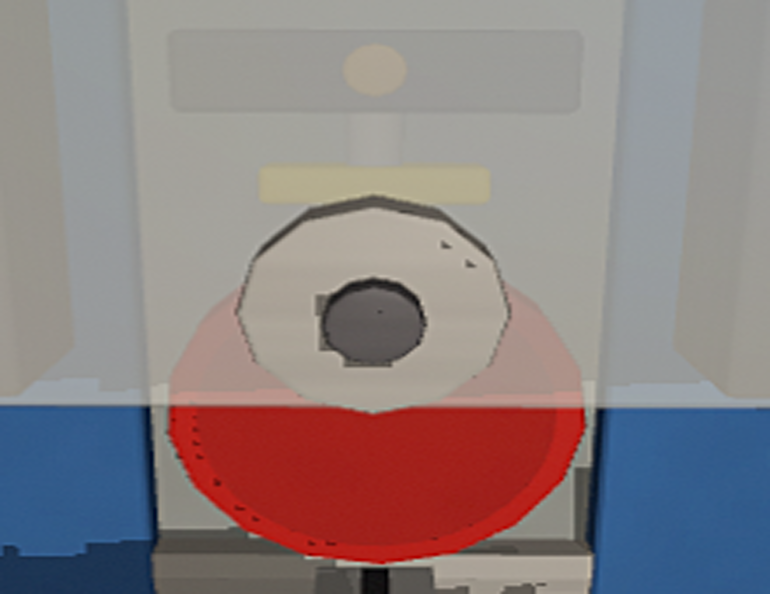

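The disc has dropped past the lip and looks flat in the pocket. Now I'll push gently and watch the force.

```bash
for k in 1 2 3; do :; done; python3 -m jog '[{"grip":-1,"xyz":[0,-1,0],"turn":[0,0,0]},{"grip":-1,"xyz":[0,-1,0],"turn":[0,0,0]},{"grip":-1,"xyz":[0,-1,0],"turn":[0,0,0]},{"grip":-1,"xyz":[0,0,0],"turn":[0,0,0]}]'
python3 -m jog '[{"grip":-1,"xyz":[0,-0.5,0],"turn":[0,0,0]},{"grip":-1,"xyz":[0,-0.5,0],"turn":[0,0,0]},{"grip":-1,"xyz":[0,0,0],"turn":[0,0,0]}]'
python3 -m jog '[{"grip":-1,"xyz":[0,-0.5,0],"turn":[0,0,0]},{"grip":-1,"xyz":[0,-0.5,0],"turn":[0,0,0]},{"grip":-1,"xyz":[0,0,0],"turn":[0,0,0]}]'
```

```text
time_s: 13.25
eef_pos: [527.2, 231.9, 19.8]
eef_rot: [-3.141, -0.0, -0.05]
force: [0.6, -0.0, 0.4]
width: -0.2
time_s: 13.55
eef_pos: [527.2, 232.8, 19.8]
eef_rot: [-3.142, 0.0, -0.05]
force: [0.3, 0.1, -0.2]
width: -0.3
time_s: 13.85
eef_pos: [527.2, 233.9, 19.8]
eef_rot: [-3.142, 0.0, -0.05]
force: [0.0, -0.2, -0.5]
width: 0.3
```

```bash
python3 -m jog '[{"grip":-1,"xyz":[0,-0.5,0],"turn":[0,0,0]},{"grip":-1,"xyz":[0,0,0],"turn":[0,0,0]}]'
python3 -m jog '[{"grip":-1,"xyz":[0,-0.5,0],"turn":[0,0,0]},{"grip":-1,"xyz":[0,0,0],"turn":[0,0,0]}]'
python3 -m jog '[{"grip":-1,"xyz":[0,-0.5,0],"turn":[0,0,0]},{"grip":-1,"xyz":[0,0,0],"turn":[0,0,0]}]'
python3 -m jog '[{"grip":-1,"xyz":[0,-0.5,0],"turn":[0,0,0]},{"grip":-1,"xyz":[0,0,0],"turn":[0,0,0]}]'
```

```text
time_s: 14.05
eef_pos: [527.3, 234.4, 19.8]
eef_rot: [-3.142, -0.0, -0.05]
force: [-0.3, -0.9, 0.3]
width: -0.2
time_s: 14.25
eef_pos: [527.3, 234.9, 19.8]
eef_rot: [-3.142, 0.0, -0.05]
force: [0.6, -0.2, 0.7]
width: 0.2
time_s: 14.45
eef_pos: [527.3, 235.3, 19.8]
eef_rot: [3.142, -0.0, -0.05]
force: [0.6, 0.2, 0.6]
width: 0.1
time_s: 14.65
eef_pos: [527.3, 235.5, 19.8]
eef_rot: [3.141, 0.0, -0.05]
force: [-0.1, -1.8, 0.3]
width: -0.3
```

Contact starts at y≈235.5, where the picture predicted. Small steps from here.

```bash
python3 -m jog '[{"grip":-1,"xyz":[0,-0.4,0],"turn":[0,0,0]},{"grip":-1,"xyz":[0,0,0],"turn":[0,0,0]}]'
python3 -m jog '[{"grip":-1,"xyz":[0,-0.4,0],"turn":[0,0,0]},{"grip":-1,"xyz":[0,0,0],"turn":[0,0,0]}]'
python3 -m jog '[{"grip":-1,"xyz":[0,-0.4,0],"turn":[0,0,0]},{"grip":-1,"xyz":[0,0,0],"turn":[0,0,0]}]'
```

```text
time_s: 14.85
eef_pos: [527.4, 235.7, 19.7]
eef_rot: [3.141, 0.0, -0.05]
force: [0.5, -4.0, 0.7]
width: 0.1
time_s: 15.05
eef_pos: [527.4, 236.1, 19.8]
eef_rot: [3.141, 0.0, -0.05]
force: [-0.2, -5.1, 0.8]
width: -0.4
time_s: 15.25
eef_pos: [527.4, 236.8, 19.8]
eef_rot: [3.141, -0.0, -0.05]
force: [0.6, -5.3, 0.6]
width: -0.0
```

```bash
python3 -m jog '[{"grip":-1,"xyz":[0,-0.4,0],"turn":[0,0,0]},{"grip":-1,"xyz":[0,0,0],"turn":[0,0,0]}]'
python3 -m jog '[{"grip":-1,"xyz":[0,-0.4,0],"turn":[0,0,0]},{"grip":-1,"xyz":[0,0,0],"turn":[0,0,0]}]'
```

```text
time_s: 15.45
eef_pos: [527.4, 237.4, 19.8]
eef_rot: [-3.142, -0.0, -0.05]
force: [-0.3, -4.5, 1.2]
width: 0.5
time_s: 15.65
eef_pos: [527.4, 237.9, 19.8]
eef_rot: [-3.142, 0.0, -0.05]
force: [0.5, -5.2, 0.6]
width: -0.1
```

```bash
python3 -m jog '[{"grip":-1,"xyz":[0,-0.4,0],"turn":[0,0,0]},{"grip":-1,"xyz":[0,0,0],"turn":[0,0,0]}]'
python3 -m jog '[{"grip":-1,"xyz":[0,-0.3,0],"turn":[0,0,0]},{"grip":-1,"xyz":[0,0,0],"turn":[0,0,0]}]'
```

```text
time_s: 15.85
eef_pos: [527.4, 238.3, 19.8]
eef_rot: [-3.142, 0.0, -0.05]
force: [0.1, -4.6, 1.1]
width: 0.4
time_s: 16.05
eef_pos: [527.4, 238.5, 19.7]
eef_rot: [-3.142, 0.0, -0.05]
force: [-0.0, -4.7, 0.4]
width: 0.3
```

```bash
python3 -m jog '[{"grip":-1,"xyz":[0,-0.3,0],"turn":[0,0,0]},{"grip":-1,"xyz":[0,0,0],"turn":[0,0,0]}]'
python3 -m jog '[{"grip":-1,"xyz":[0,-0.2,0],"turn":[0,0,0]},{"grip":-1,"xyz":[0,0,0],"turn":[0,0,0]}]'
```

```text
time_s: 16.25
eef_pos: [527.5, 238.8, 19.8]
eef_rot: [-3.142, 0.0, -0.05]
force: [-0.8, -3.7, 0.6]
width: 0.0
time_s: 16.45
eef_pos: [527.5, 239.0, 19.8]
eef_rot: [-3.142, 0.0, -0.05]
force: [0.1, -4.5, -0.1]
width: 0.1
```

```bash
python3 -m jog '[{"grip":-1,"xyz":[0,-0.2,0],"turn":[0,0,0]},{"grip":-1,"xyz":[0,0,0],"turn":[0,0,0]}]'
python3 -m jog '[{"grip":-1,"xyz":[0,-0.2,0],"turn":[0,0,0]},{"grip":-1,"xyz":[0,0,0],"turn":[0,0,0]}]'
```

```text
time_s: 16.65
eef_pos: [527.5, 239.2, 19.8]
eef_rot: [3.142, 0.0, -0.05]
force: [-0.4, -4.9, 1.1]
width: 0.3
time_s: 16.85
eef_pos: [527.5, 239.4, 19.8]
eef_rot: [-3.142, 0.0, -0.05]
force: [0.1, -4.1, 0.5]
width: 0.2
```

```bash
python3 -m jog '[{"grip":-1,"xyz":[0,-0.2,0],"turn":[0,0,0]},{"grip":-1,"xyz":[0,0,0],"turn":[0,0,0]}]'
```

```text
time_s: 17.05
eef_pos: [527.5, 239.6, 19.8]
eef_rot: [-3.142, 0.0, -0.05]
force: [0.7, -4.2, -0.0]
width: 0.0
```

```bash
python3 -m jog '[{"grip":-1,"xyz":[0,-0.2,0],"turn":[0,0,0]},{"grip":-1,"xyz":[0,0,0],"turn":[0,0,0]}]'
```

```text
time_s: 17.25
eef_pos: [527.5, 239.8, 19.8]
eef_rot: [3.142, 0.0, -0.05]
force: [-0.0, -4.8, 0.1]
width: 0.3
```

```bash
python3 -m jog '[{"grip":-1,"xyz":[0,-0.2,0],"turn":[0,0,0]},{"grip":-1,"xyz":[0,0,0],"turn":[0,0,0]}]'
```

```text
time_s: 17.45
eef_pos: [527.5, 239.8, 19.8]
eef_rot: [3.141, 0.0, -0.05]
force: [-0.7, -5.1, 1.0]
width: -0.3
```

```bash
python3 -m jog '[{"grip":-1,"xyz":[0,-0.2,0],"turn":[0,0,0]},{"grip":-1,"xyz":[0,0,0],"turn":[0,0,0]}]'
```

```text
time_s: 17.65
eef_pos: [527.6, 239.9, 19.8]
eef_rot: [3.141, 0.0, -0.05]
force: [0.4, -5.4, 0.9]
width: -0.1
```

```bash
python3 -m jog '[{"grip":-1,"xyz":[0,-0.2,0],"turn":[0,0,0]},{"grip":-1,"xyz":[0,0,0],"turn":[0,0,0]}]'
```

```text
time_s: 17.85
eef_pos: [527.6, 239.9, 19.8]
eef_rot: [3.141, 0.0, -0.05]
force: [-1.4, -5.4, 0.3]
width: 0.3
```

```bash
python3 -m jog '[{"grip":-1,"xyz":[0,-0.2,0],"turn":[0,0,0]},{"grip":-1,"xyz":[0,0,0],"turn":[0,0,0]}]'
```

```text
time_s: 18.05
eef_pos: [527.6, 239.9, 19.7]
eef_rot: [3.14, 0.0, -0.05]
force: [-1.0, -7.4, 0.4]
width: 0.1
```

Position has stalled at 239.9 after about 4.3 mm of pin travel and the force has risen to 7.4 N, so this is the hard stop. I'll back off and up, then check.

```bash
python3 -m jog '[{"grip":-1,"xyz":[0,2,0],"turn":[0,0,0]},{"grip":-1,"xyz":[0,6,0],"turn":[0,0,0]},{"grip":-1,"xyz":[0,10,-5],"turn":[0,0,0]},{"grip":-1,"xyz":[0,10,-20],"turn":[0,0,0]},{"grip":-1,"xyz":[0,8,-25],"turn":[0,0,0]},{"grip":-1,"xyz":[0,0,-25],"turn":[0,0,0]},{"grip":-1,"xyz":[0,0,0],"turn":[0,0,0]},{"grip":-1,"xyz":[0,0,0],"turn":[0,0,0]}]'
python3 - <<'E'
from h import *
np.set_printoptions(precision=2,suppress=True)
st=r.observe();print(st['eef_pos'],st['force']); i=cap('wrist','w11')
cv2.imwrite('pics/w11c.png',cv2.resize(np.ascontiguousarray(i[0:300,180:480,::-1]),None,fx=2.6,fy=1.98,interpolation=cv2.INTER_CUBIC)[:594])
lip=np.array([526.8,238.5]);ux=np.array([.0503,.9987])
for row in (150,160,170,180,190,200,210,220,230,240,250):print(row,round(float((pt('wrist',row,322,22,st)[:2]-lip)@ux),1),end='; ')
cap('top','top11')
E
```

```text
time_s: 18.85
eef_pos: [526.2, 204.6, 95.7]
eef_rot: [-3.14, -0.002, -0.05]
force: [-0.0, -0.2, -0.3]
width: 0.2
[526.2  204.62  95.67] [-0.02 -0.19 -0.31]
150 28.9; 160 23.5; 170 18.1; 180 12.5; 190 6.9; 200 1.1; 210 -4.7; 220 -10.6; 230 -16.6; 240 -22.7; 250 -28.9;
```

View pics/w11.png

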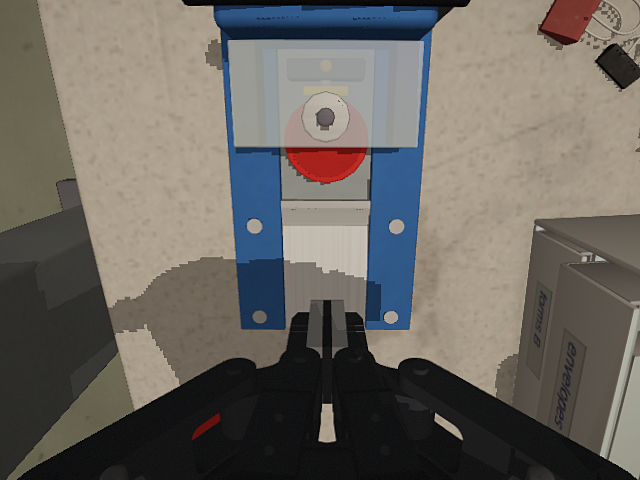

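View pics/top11.png

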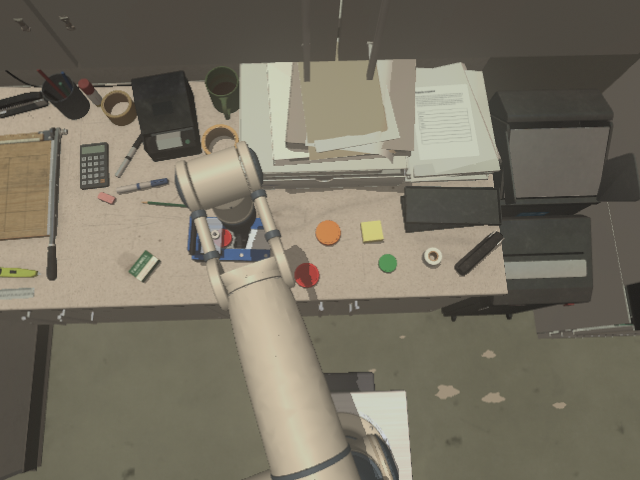

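```bash
python3 - <<'E'
from h import *
i=cv2.imread('pics/w11.png');cv2.imwrite('pics/w11d.png',cv2.resize(i[30:215,250:400],None,fx=4.5,fy=3.2,interpolation=cv2.INTER_CUBIC))
lip=np.array([526.8,238.5]);ux=np.array([.0503,.9987])
for row in (86,94,95,96,182,184):print(row,round(float((pt('wrist',row,322,20)[:2]-lip)@ux),1),end='; ')
E
```

```text
86 61.4; 94 57.5; 95 57.0; 96 56.5; 182 11.1; 184 9.9;
```

View pics/w11d.png

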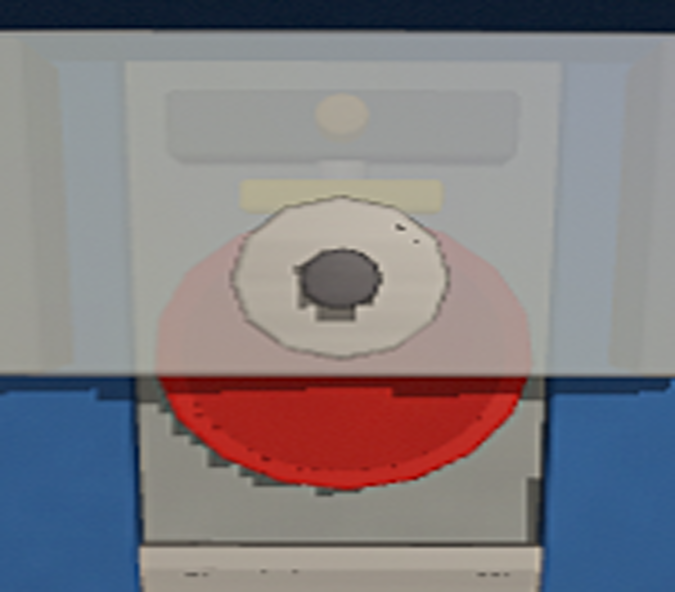

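```bash
python3 -c "
from station import r
print(r.observe()['time_s'],r.close_job())"
```

```text
the job is handed in; nothing more can be done
18.95 None
```

The small red disc is flat in the punch's pocket with the home pin pushed fully in. I handed the job in at 18.95 s; hand-in reports no verdict.

- **Laying:** I laid the disc flat in the tray, about 0.5 mm off the given point, and let go of it.
- **Pushing:** With the gripper shut, I pushed the disc from behind over the lip. The picture after the lip shows it lying flat in the pocket.
- **Pin:** I felt the pin at about 54 mm beyond the lip. It took 4–5 N over about 4 mm of travel. I stopped when the arm stalled over the last 0.2 mm steps and the force reached 7.4 N.
- **Last checks:** The wrist picture shows the disc flat with its rear edge 10–11 mm past the lip and the pad against it. The gap behind the pad had closed by roughly 4 mm. The robot is clear of everything, and in the last top picture the bystanders are where they were.

**Readings that disagreed:**
- The camera alone put the pad's travel at about 3 mm, against just over 4 mm by feel. That is within its 2 mm calibration.
- The wrist read 18 N for a moment while I was gripping the disc on the worktop. It fell to 2 N after I raised the gripper 1 mm.

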